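# Clear a painted drawer front and hold the coating gauge on its marked spot

## Robot

A 6-joint arm with a two-finger parallel gripper is mounted at the origin on the work surface. World frame = base frame: x ahead of the robot, y to its left, z up, the work surface at z = 0. Lengths are in m, angles in rad, forces in N, time in s.
With the tool pointing down it reaches from about 0.375 to 0.9 m from the base axis. Payload 3.1 kg.
Tool frame: the origin (TCP) lies on the centre line of the jaws, within the pads' length; the fingertips stand ahead of it and the grasp point (between the pads) lies 3 mm ahead of it (robot.tip_reach is the z of the fingertips in the tool frame, in m); z points along the fingers, y is the line along which they close (so a half turn about z gives the same grasp; the last joint's range is limited). The gripper opens to 87 mm and grips with 3 to 60 N. Pads are 19 mm wide; open, the fingers measure 117 mm over their backs; the gripper's body (75 mm by 190 mm) begins 51 mm behind the grasp point.
Start: joints at [1.151, 0.527, 1.433, -0, 1.181, -0.178], TCP at [0.15, 0.607, 0.245] pointing down, gripper open.
Joint ranges: [-3.08, 3.08], [-0.75, 2.2], [0.22, 2.44], [-1.43, 4.57], [0, 2.65], [-2.85, 2.85]. Speed limits (rad/s): [2.79, 2.79, 3.14, 3.14, 3.14, 3.14].

## Interface

Orientations are given as a unit quaternion [x, y, z, w].
In Python, from rig import sensors, eyes, ticket, robot gives the robot as it stands.
- The arm moves only by the tool drive_tool, never from a script. Its argument "deltas" is a list that holds one entry, the list of rows, each a list of 6 numbers: the shift along the tool's x, y, z in mm, then the turn, a rotation vector about the tool's x, y, z in rad. A call has 1 to 8 rows; each row shifts and turns the commanded pose from where the row before left it, along the tool's axes as they then stand; what a row does not reach is not made up. A row lasts 1/12 s, in which the tool goes at most 41.7 mm and 7.16 degrees, less where a joint would pass 70% of its speed; a pose out of reach is approached as far as the arm can. A call is refused whole if a number of a shift passes 41.7 or a number of a turn 0.125, either way. A call with a gripper value outside its range is refused whole. "gripper" is the opening in per cent of the stroke, from 0 (shut) to 100 (fully open), set as the call begins (left out, the last holds). The fingers move at their own pace and stop on an object; "squeeze" is the grip in N (left out, the last holds). Time passes only in rows, so rows that do not move let the fingers close. It gives the time, the measured TCP pose, the force, the opening and the grip force at its end, in the units of the state.
- sensors.get_obs(): the state, without advancing time (a new reading comes with each control period).
- eyes.camera(name): name is "scene" or "top" or "wrist"; returns a dict with "img" (384x512x3 uint8, red, green, blue), "fov_y" (degrees; the focal length in pixels is half the picture's height over the tangent of half this angle, whatever the lens; pixels are square), "cx", "cy" (the principal point, pixels), "D" ([k1, k2, p1, p2, k3] as OpenCV has them; the pictures are not rectified), "xyz" and "attitude" of the camera in the world; the wrist camera has in their place "hand_eye" (4x4, takes a point from camera to tool coordinates, whose origin is the TCP and whose axes are the flange's). Camera axes: x right, y up, looking along -z (the intrinsics and any distortion apply to the point x, -y, -z); pixel columns grow to the right and rows downward; lengths in m; the calibration is good to about 2 mm. A picture is of the moment at which its call begins: read the wrist's pose just before it. There is no depth.
- ticket.hand_in(): hands the job in; it is judged then, once.
The state is a dict: "time": time; "q": joint angles; "joint_velocities": joint speeds; "joint_torque": joint torques, N m; "position": TCP position; "tool_rot": TCP orientation; "ft_force": force on the tool from outside, world axes, zero at the start; "moment": the same for the moment, N m; "grip_width": finger opening in m; "grip_force": force on a finger pad.
Only numpy, scipy, OpenCV 4.12 (cv2) and the standard library are available. Lean on these libraries where they do the work, as an engineer would, in place of code of your own. Each camera call takes 0.05 s, during which the arm holds its last target. There are 200 camera calls.

## Task

Before the paint check, clear the two loose fittings off the white drawer front: put the roller into the blue bin that already holds a roller and the corner bracket into the yellow bin that already holds a bracket. Then take the orange coating gauge out of its dock and press its spring tip gently, about half-way in and never hard, on the red spot on the drawer front's sloped edge, with the gauge square to that sloped face. Finish while still holding the gauge there, steady and in your grip; leave the fittings that were already in the bins in there, and the mallet, bottle, tape measure and screwdriver undisturbed.

Things in the scene. Friction and masses are not known exactly. Their poses are not given: they have to be found in the camera images.
- front: Painted white drawer front, fixed, lying flat on the table: 180 mm along its x, 300 mm along its y, 28 mm thick. Origin: centre of its underside. Its top is level (z = 28 mm) from x = -40 to x = +90 mm; from x = -40 to x = -90 mm the face slopes down at 20 degrees (from z = 28 to z = 10 mm) towards its -x side, which faces roughly the robot (yaw within 0.4 rad).
- spot (a point): Centre of the red spot, a flat disc 18 mm in diameter painted mid-way down the sloped face; its place along the edge (y of the drawer front) varies by 100 mm either way. z axis: outward normal of the sloped face (20 degrees from vertical); y axis: along the edge.
- roller_grip (a point): Loose door roller lying on the level top of the drawer front, black housing 50 x 20 x 20 mm with white wheels at both ends: 64 mm long along x, 20 mm wide along y, 24 mm high, 0.07 kg. This point is its centre, 12 mm above its underside; z up. Grip it across y.
- roller: The same roller; origin at the centre of its underside, axes as roller_grip.
- bracket_grip (a point): Loose aluminium corner bracket lying on the level top of the drawer front, L-shaped in plan, 60 x 60 mm outside, legs 18 mm wide, 22 mm high, 0.07 kg. This point is in one leg, which runs along its x axis, 42 mm from the bracket's outer corner end and half-way up (11 mm above the underside); grip that leg across y. The other leg runs along +y from the leg's -x end; z up.
- bracket: The same bracket; origin at the centre of its 60 x 60 mm outline on its underside; bracket_grip is at (12, -21, 11) mm in its axes.
- roller_bin: Blue open bin for rollers, fixed: 110 mm along x, 180 mm along y, 45 mm high, walls and floor 5 mm. Origin: centre of its underside. A roller lies in its +y half (up to 29 mm above the table); the -y half is empty. The blue and yellow bins may change places.
- bracket_bin: Yellow open bin for brackets, fixed, same size as the blue one. A bracket lies in its +y half (up to 27 mm above the table); the -y half is empty.
- roller_sample_grip (a point): Centre of the roller already in the blue bin (same kind); leave it in.
- bracket_sample_grip (a point): Grip point of the bracket already in the yellow bin (same kind); leave it in.
- dock: Grey block, fixed, 80 x 80 x 60 mm high, with a 24 mm hole in which the gauge stands. Origin: centre of its underside.
- gauge_grip (a point): Middle of the orange gauge body, 30 x 30 mm square and 70 mm long along z, 0.18 kg in all, standing upright in the dock (z up, away from the tip). Below the body comes a steel nozzle 20 mm in diameter, then the tip: the free tip end is 85 mm from this point along -z. The body's shoulder, 35 mm below this point, hangs on the dock's top; raising it by 60 mm clears the dock. Grip it across any two opposite sides.
- gauge: The same gauge; origin on its axis at the free tip end (10 mm above the table in the dock), 85 mm below gauge_grip.
- gauge_tip (a point): End of the gauge's round steel tip (10 mm in diameter), the point that touches; z axis along the gauge, pointing from the tip to the body. It slides into the nozzle when pressed.
- probe (a joint): How far the gauge's spring tip is pressed in (m): 0 free, 0.012 hard stop. The spring pushes 1 N at 0, 4 N at 0.006 (half-way), 7 N at 0.012.
- mallet: Rubber mallet with orange handle, lying beyond the drawer front; leave it alone. Origin: on its underside, 0.1 m from the head's centre towards the handle.
- bottle: Water bottle, 64 mm in diameter and 190 mm tall, to the robot's left; leave it alone.
- tape: Yellow tape measure, 70 x 38 x 65 mm; leave it alone.
- screwdriver: Screwdriver lying to the robot's right; leave it alone.

How it is judged:
By the outcome, as a careful person would: the job done as asked, in the order asked, and still so for the second after the job is handed in, while the arm keeps its last pose, push and grip.
It also fails if it takes over 67 s, if anything falls off the work surface, if the arm or the gripper's body presses on something with over 40 N, if the wrist force passes 120 N, or if a joint passes its speed limit or range.

## Working session

There is one attempt and no reset: what is moved stays moved. The work goes in short steps, Python scripts to look and compute and a tool call to move; the robot and the scene stay as the last step left them, time stands still between calls to the robot, and variables do not carry over. Pictures are saved under pics/ and viewed, at most 10 in all, crops included, and the job is handed in when it is done.

Besides the shell and the picture viewer there is one more tool, called after "Request:" as name(argument=value, ...), one argument or row to a line, values as JSON. drive_tool: Moves the arm, as the interface text tells. Its arguments: {"type":"object","properties":{"deltas":{"type":"array"},"gripper":{"type":"number"},"squeeze":{"type":"number"}},"required":["deltas"]}

```bash
ls; mkdir -p pics; python3 - <<'E'
from rig import sensors, eyes, robot
import cv2
print(sensors.get_obs(), robot.tip_reach)
for n in ("scene","top"):
    c=eyes.camera(n); cv2.imwrite(f"pics/{n}0.png",cv2.resize(c["img"][:,:,::-1],(800,600),interpolation=cv2.INTER_CUBIC))
    print(n,{k:v for k,v in c.items() if k!="img"})
E
```

```text
pics
{'time': 0.0, 'q': array([ 1.15050946e+00,  5.28472869e-01,  1.43389009e+00,  9.17981757e-06,
        1.18142958e+00, -1.78477471e-01]), 'joint_velocities': array([ 0.00160715, -0.0003262 , -0.00175199, -0.00026038,  0.00051094,
       -0.00072011]), 'joint_torque': array([ 9.73414426e-04, -4.40043175e+01, -1.76593816e+01,  6.34613307e-02,
        5.81411412e-02, -1.73778681e-04]), 'position': array([0.14933188, 0.60618789, 0.24357137]), 'tool_rot': array([ 1.20612013e-01,  9.92699115e-01, -1.04976530e-03, -3.28461979e-04]), 'ft_force': array([-0.32991041, -0.14391141,  0.0886887 ]), 'moment': array([-0.00021748,  0.03837036,  0.03670377]), 'grip_force': 0.0, 'grip_width': 0.08712091123089205} 0.022
scene {'fov_y': 44.25233254415395, 'cx': 260.03910223688916, 'cy': 187.75245796364814, 'D': array([-0.15516494,  0.        ,  0.        ,  0.        ,  0.        ]), 'xyz': array([ 1.27230978, -0.69294856,  1.13510416]), 'attitude': array([0.34723035, 0.1348029 , 0.33342469, 0.86607577])}
top {'fov_y': 53.013751319380674, 'cx': 255.00041211852962, 'cy': 189.33729930741865, 'D': array([-0.12958496,  0.        ,  0.        ,  0.        ,  0.        ]), 'xyz': array([0.46426816, 0.03061144, 1.57688738]), 'attitude': array([-0.03049616,  0.03273531,  0.71411824, -0.69859396])}
```

View pics/top0.png

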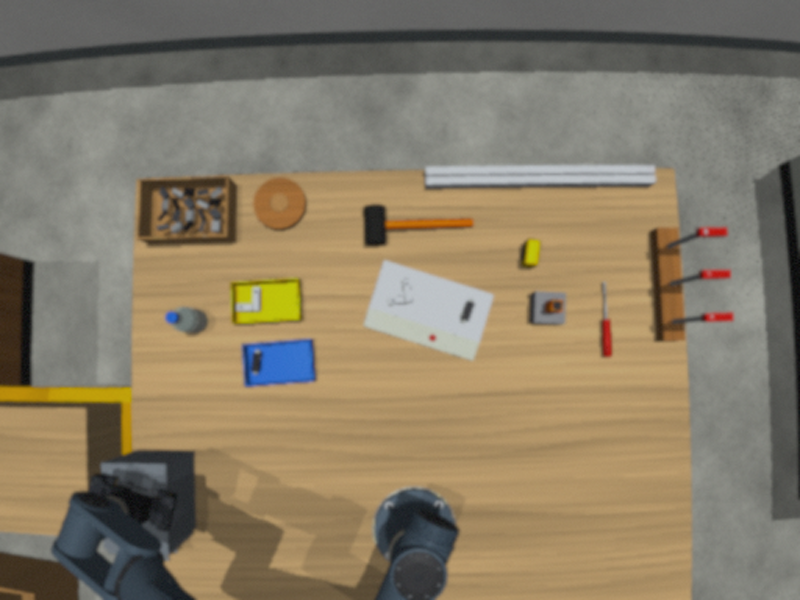

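View pics/scene0.png

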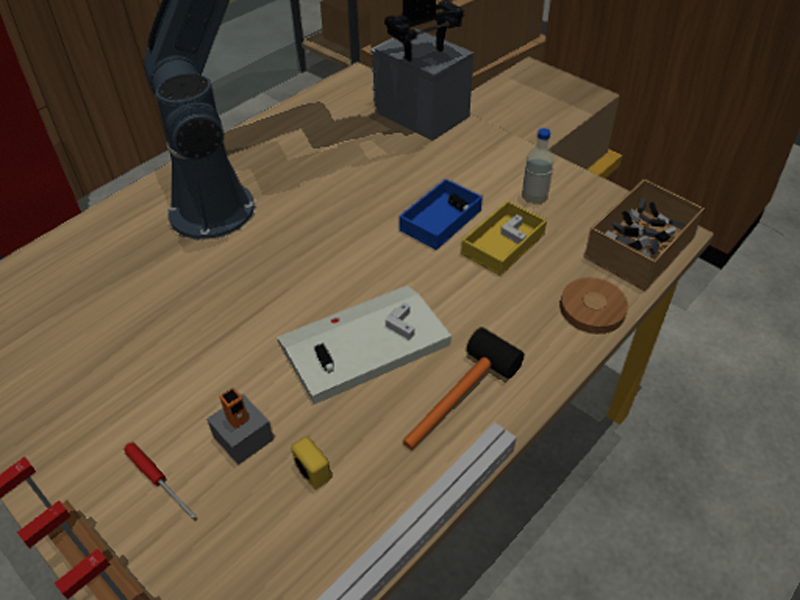

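The top picture shows the front around (430,310), red spot (432,337), roller (468,311), bracket (400,292), yellow bin (266,302), blue bin (279,362) and dock (547,308), on the 800x600 scale. The scene picture agrees. I'll enlarge the crops.

```bash
cat > h.py <<'E'
import numpy as np, cv2
from scipy.spatial.transform import Rotation as R
from rig import sensors, eyes, robot
def model(c, obs=None):
    f=192/np.tan(np.radians(c["fov_y"])/2)
    K=np.array([[f,0,c["cx"]],[0,f,c["cy"]],[0,0,1]])
    if "hand_eye" in c:
        T=np.eye(4);T[:3,:3]=R.from_quat(obs["tool_rot"]).as_matrix();T[:3,3]=obs["position"]
        T=T@np.array(c["hand_eye"]); Rm,t=T[:3,:3],T[:3,3]
    else: Rm,t=R.from_quat(c["attitude"]).as_matrix(),np.array(c["xyz"])
    return dict(K=K,D=np.array(c["D"]),R=Rm,t=t)
def ray(m,p):
    u=cv2.undistortPoints(np.array(p,float).reshape(-1,1,2),m["K"],m["D"]).reshape(-1,2)
    return np.c_[u[:,0],-u[:,1],-np.ones(len(u))]@m["R"].T
def topl(m,p,z):
    d=ray(m,p); return m["t"]+d*((z-m["t"][2])/d[:,2])[:,None]
def proj(m,P):
    c=(np.atleast_2d(P)-m["t"])@m["R"]; c=c*[1,-1,-1]
    return cv2.projectPoints(c,np.zeros(3),np.zeros(3),m["K"],m["D"])[0].reshape(-1,2)
def snap(n,fn=None,crop=None):
    o=sensors.get_obs(); c=eyes.camera(n); m=model(c,o)
    if fn:
        im=c["img"][:,:,::-1]
        if crop: x,y,w,h,s=crop; im=cv2.resize(im[y:y+h,x:x+w],None,fx=s,fy=s,interpolation=cv2.INTER_CUBIC)
        cv2.imwrite("pics/"+fn,im)
    return c,m,o
E
python3 - <<'E'
from h import *
# top crop: native x 140..370, y 160..250 ; stack bins and front/dock
c,m,o=snap("top")
im=c["img"][:,:,::-1]
a=cv2.resize(im[175:250,140:270],None,fx=6,fy=6,interpolation=cv2.INTER_CUBIC)[:300]
im1=cv2.resize(im[160:235,225:325],None,fx=8,fy=8,interpolation=cv2.INTER_CUBIC)
cv2.imwrite("pics/t1.png",im1)
s=512/800
for n,p,z in [("spot",(432,337),.019),("roller",(468,311),.04),("brk",(400,292),.04),("yel",(266,302),.045),("blue",(279,362),.045),("dock",(547,308),.06),("gauge",(552,306),.145)]:
    print(n,topl(m,np.array(p)*s,z).round(3))
c=eyes.camera("wrist");print({k:v for k,v in c.items() if k!="img"})
E
```

```text
spot [[ 0.495 -0.06   0.019]]
roller [[ 0.559 -0.153  0.04 ]]
brk [[0.612 0.02  0.04 ]]
yel [[0.593 0.365 0.045]]
blue [[0.439 0.332 0.045]]
dock [[ 0.561 -0.354  0.06 ]]
gauge [[ 0.56  -0.345  0.145]]
{'fov_y': 64.54367418065043, 'cx': 249.26238936545664, 'cy': 185.4281661526371, 'D': array([-0.05037363,  0.        ,  0.        ,  0.        ,  0.        ]), 'hand_eye': array([[-2.68219436e-04,  9.54627458e-01,  2.97802525e-01,
         8.26294761e-02],
       [ 9.99999808e-01,  8.96281311e-05,  6.13352455e-04,
         7.05885220e-05],
       [ 5.58831612e-04,  2.97802632e-01, -9.54627299e-01,
        -1.41323654e-01],
       [ 0.00000000e+00,  0.00000000e+00,  0.00000000e+00,
         1.00000000e+00]])}
```

View pics/t1.png

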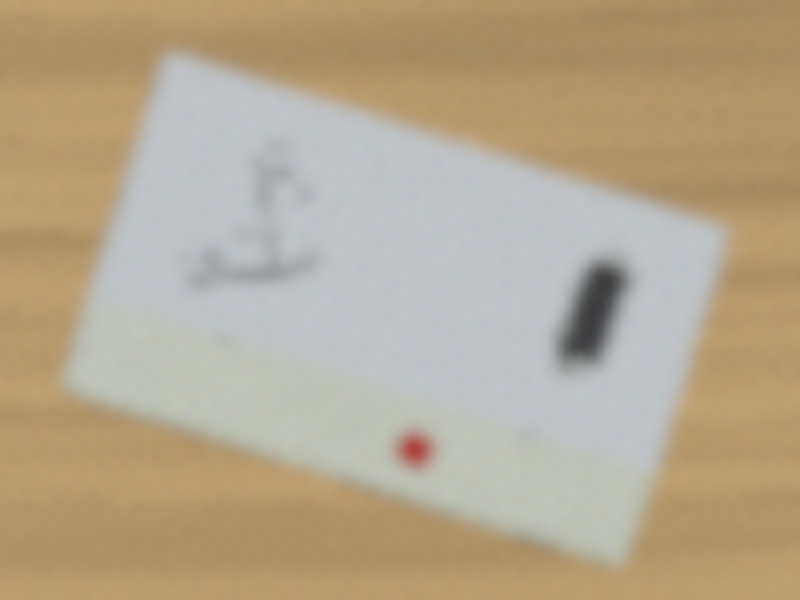

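The crop shows the front's crease running (100,305)→(655,470), the spot at (415,450), the roller from (605,260) to (580,360), and the bracket's grey shading near (250,220). I'm moving above the front for a close look.

Request:
drive_tool(
  deltas=[
    [[0,0,-20,0,0,0],[0,0,-30,0,0,0],[-15,-18,0,0,0,0],[-23.5,-28.5,-2.5,0,0,0],[-23.5,-28.5,-2.5,0,0,0],[-23.5,-28.5,-2.5,0,0,0],[-23.5,-28.5,-2.5,0,0,0],[-23.5,-28.5,-2.5,0,0,0]],
  ],
)

```text
time: 0.87
position: [0.24, 0.4176, 0.307]
tool_rot: [0.12, 0.993, -0.0, 0.0]
ft_force: [1.0, -1.0, -0.1]
grip_width: 0.0873
grip_force: 0.0
```

Request:
drive_tool(
  deltas=[
    [[-23.5,-28.5,-2.5,0,0,0],[-23.5,-28.5,-2.5,0,0,0],[-23.5,-28.5,-2.5,0,0,0],[-23.5,-28.5,-2.5,0,0,0],[-23.5,-28.5,-2.5,0,0,0],[-23.5,-28.5,-2.5,0,0,0],[-23.5,-28.5,-2.5,0,0,0],[-23.5,-28.5,-2.5,0,0,0]],
  ],
)

```text
time: 1.53
position: [0.368, 0.1512, 0.3273]
tool_rot: [0.121, 0.993, 0.0, 0.0]
ft_force: [0.8, 0.9, -0.1]
grip_width: 0.0872
grip_force: 0.0
```

Request:
drive_tool(
  deltas=[
    [[-23.5,-28.5,0,0,0,0],[-23.5,-28.5,0,0,0,0],[-23.5,-28.5,0,0,0,0],[-23.5,-28.5,0,0,0,0],[-23.5,-28.5,0,0,0,0],[-15,-18,0,0,0,0],[0,0,0,0,0,0],[0,0,0,0,0,0]],
  ],
)

```text
time: 2.2
position: [0.4581, -0.0357, 0.3267]
tool_rot: [0.122, 0.993, 0.0, -0.0]
ft_force: [-0.8, -0.5, -0.1]
grip_width: 0.0869
grip_force: 0.0
```

```bash
python3 - <<'E'
from h import *
import pickle
c,m,o=snap("wrist")
pickle.dump((c,m,o),open("w1.pkl","wb"))
cv2.imwrite("pics/w1.png",cv2.resize(c["img"][:,:,::-1],(800,600),interpolation=cv2.INTER_CUBIC))
print(o["time"],o["position"],o["tool_rot"])
E
```

```text
2.2 [ 0.45811102 -0.03568017  0.32671134] [ 1.22009891e-01  9.92528728e-01  2.69000399e-04 -4.88123711e-04]
```

View pics/w1.png

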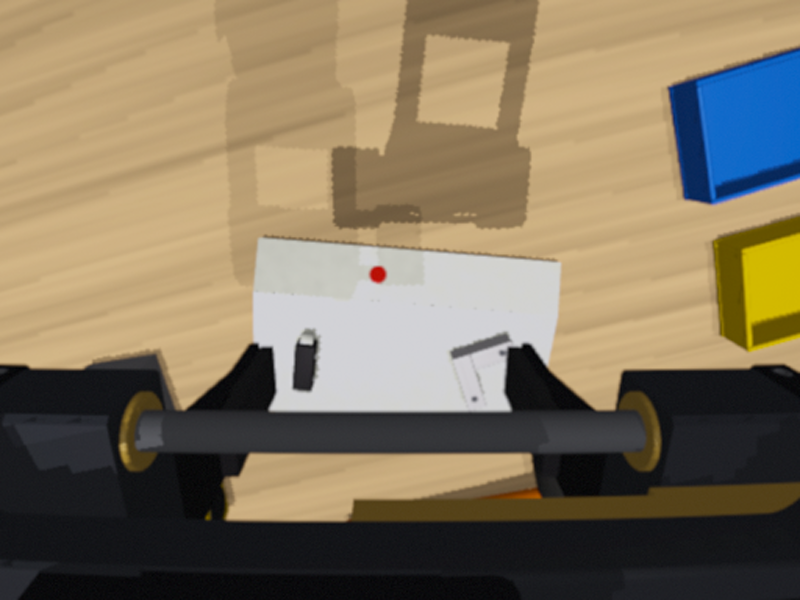

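The wrist picture (800x600 scale) shows the front upside down: spot (378,274), roller (306,360), bracket corner around (460,350) with its legs partly visible. The gripper hides what lies below row ~410. I'll enlarge it.

```bash
python3 - <<'E'
import pickle,cv2
c,m,o=pickle.load(open("w1.pkl","rb"))
cv2.imwrite("pics/w1c.png",cv2.resize(c["img"][145:270,160:360,::-1],None,fx=4,fy=4,interpolation=cv2.INTER_CUBIC))
E
```

```text
(no output)
```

View pics/w1c.png

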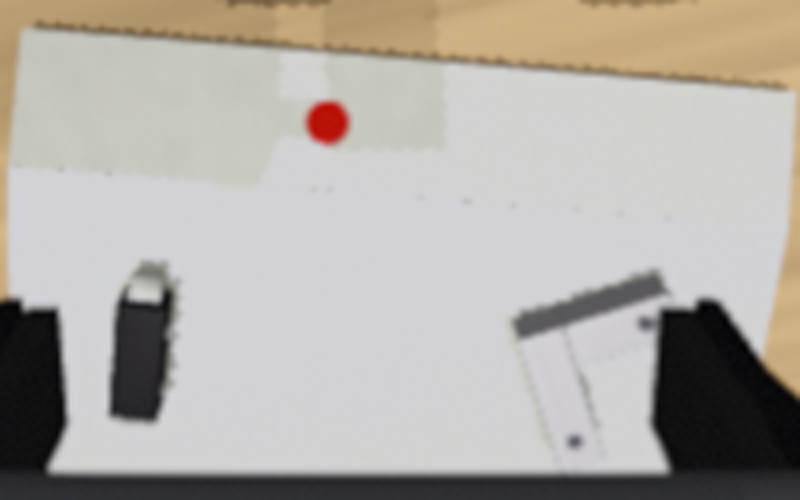

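```bash
cat > m.py <<'E'
from h import *
import pickle
c,m,o=pickle.load(open("w1.pkl","rb"))
n=lambda p:np.array(p)/4+[160,145]-[.375,.375]
q=lambda p,z:topl(m,n(p),z)
def ang(a,b): d=b-a; return np.arctan2(d[1],d[0])
print("spot",q([[328,123]],.019))
e=q([[24,27],[795,90]],.010); k=q([[8,167],[790,228]],.028)
print("edge",e.round(4),np.linalg.norm(e[1]-e[0]),"yaw",ang(*e)-np.pi/2)
print("crease",k.round(4),np.linalg.norm(k[1]-k[0]),"yaw",ang(*k)-np.pi/2)
print("tool yaw", R.from_quat(o["tool_rot"]).as_matrix().round(3).tolist())
r=q([[120,305],[172,303],[157,420],[112,417]],.050)
print("roller",r.round(4),np.linalg.norm(r-np.roll(r,1,0),axis=1),r.mean(0),"yaw",ang(r[:2].mean(0),r[2:].mean(0)))
b=q([[517,338],[668,292],[560,470]],.050)
print("brk",b.round(4),np.linalg.norm(b[1]-b[0]),"yawB",ang(b[0],b[2]),"yawA-90",ang(b[0],b[1])-np.pi/2)
y=ang(b[0],b[1])-np.pi/2; x=np.array([np.cos(y),np.sin(y),0]); yy=np.array([-x[1],x[0],0])
print("bgrip",b[0]+.042*x+.009*yy)
E
python3 m.py
```

```text
spot [[ 0.49502771 -0.05703608  0.019     ]]
edge [[ 0.4322 -0.1613  0.01  ]
 [ 0.5285  0.122   0.01  ]] 0.29923307070553556 yaw -0.3275863833368857
crease [[ 0.4799 -0.1788  0.028 ]
 [ 0.5769  0.1071  0.028 ]] 0.30193138419222476 yaw -0.327106322104211
tool yaw [[-0.97, 0.242, -0.001], [0.242, 0.97, 0.001], [0.001, 0.0, -1.0]]
roller [[ 0.5365 -0.1474  0.05  ]
 [ 0.5404 -0.1282  0.05  ]
 [ 0.5862 -0.1481  0.05  ]
 [ 0.5808 -0.1647  0.05  ]] [0.04755477 0.01959195 0.0499356  0.01743882] [ 0.56093911 -0.14712387  0.05      ] yaw -0.39090898796277945
brk [[ 0.5857 -0.006   0.05  ]
 [ 0.5811  0.0527  0.05  ]
 [ 0.6457 -0.0011  0.05  ]] 0.05887863679659108 yawB 0.08087824326964355 yawA-90 0.07850281525097991
bgrip [0.62687636 0.00629726 0.05      ]
```

Edge length 299 mm and crease length 302 mm against 300, roller 49×18 against 50×20, and bracket leg 59 against 60: the measurements agree with the given sizes. Picking the roller next.

Request:
drive_tool(
  deltas=[
    [[0,0,20,0,0,0.073],[0,0,20,0,0,0.073],[-34.4,-15.9,10,0,0,0],[-34.4,-15.9,15,0,0,0],[-34.4,-15.9,15,0,0,0],[-34.4,-15.9,15,0,0,0],[0,0,30,0,0,0],[0,0,30,0,0,0]],
  ],
)

```text
time: 2.92
position: [0.5634, -0.1461, 0.1719]
tool_rot: [0.193, 0.981, -0.0, 0.002]
ft_force: [-0.5, 1.0, -0.0]
grip_width: 0.087
grip_force: 0.0
```

Request:
drive_tool(
  deltas=[
    [[0,0,30,0,0,0],[0,0,25,0,0,0],[0,0,20,0,0,0],[0,0,15,0,0,0],[0,0,0,0,0,0],[0,0,0,0,0,0]],
  ],
  squeeze=20,
)

```text
time: 3.42
position: [0.5606, -0.1439, 0.0817]
tool_rot: [0.192, 0.981, 0.0, -0.001]
ft_force: [-0.1, -0.0, 0.8]
grip_width: 0.0869
grip_force: 0.0
```

Request:
drive_tool(
  deltas=[
    [[-1,-3,15,0,0,0],[0,0,10,0,0,0],[0,0,4,0,0,0],[0,0,0,0,0,0],[0,0,0,0,0,0]],
  ],
)

```text
time: 3.83
position: [0.5613, -0.1486, 0.0535]
tool_rot: [0.193, 0.981, -0.0, 0.0]
ft_force: [-0.8, 0.0, 0.6]
grip_width: 0.0871
grip_force: 0.0
```

Request:
drive_tool(
  deltas=[
    [[0,0,0,0,0,0],[0,0,0,0,0,0],[0,0,0,0,0,0],[0,0,0,0,0,0],[0,0,0,0,0,0],[0,0,0,0,0,0],[0,0,0,0,0,0],[0,0,0,0,0,0]],
  ],
  gripper=0,
  squeeze=20,
)

```text
time: 4.5
position: [0.5611, -0.1488, 0.0531]
tool_rot: [0.193, 0.981, 0.0, -0.0]
ft_force: [-0.1, -0.1, -0.3]
grip_width: 0.0415
grip_force: 0.0
```

```bash
python3 - <<'E'
from h import *
c,m,o=snap("top")
im=c["img"][:,:,::-1]
cv2.imwrite("pics/bins.png",cv2.resize(im[172:252,140:220],None,fx=7,fy=7,interpolation=cv2.INTER_CUBIC))
E
```

```text
(no output)
```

View pics/bins.png

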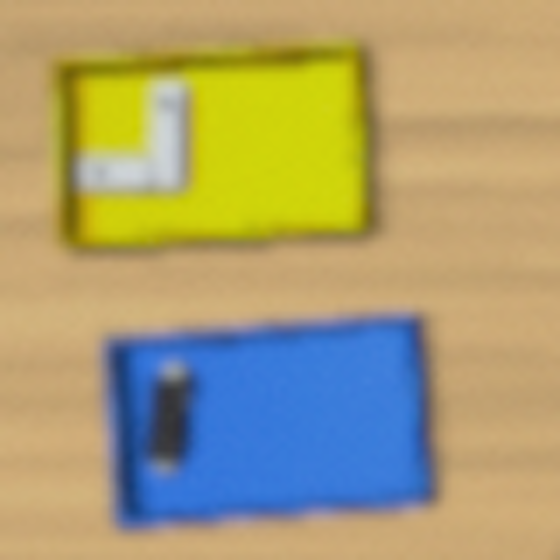

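The crop shows the yellow bin rim corners at (58,65), (367,43), (375,235), (70,247) and the blue at (108,338), (424,318), (436,500), (118,523). The samples are in the left (+y) halves.

```bash
python3 - <<'E'
from h import *
c,m,o=snap("top")
for n,p in (("Y",[(58,65),(367,43),(375,235),(70,247)]),("B",[(108,338),(424,318),(436,500),(118,523)])):
    w=topl(m,np.array(p)/7+[140,172]-.43,.045)[:,:2]; ce=w.mean(0)
    y=(w[0]+w[3]-w[1]-w[2])/2; x=(w[0]+w[1]-w[2]-w[3])/2
    yaw=np.arctan2(-y[0],y[1]); u=y/np.linalg.norm(y)
    print(n,"centre",ce.round(4),"len",np.linalg.norm(y),np.linalg.norm(x),"yaw",yaw,np.arctan2(x[1],x[0]),"drop",(ce-.043*u).round(4))
E
```

```text
Y centre [0.5959 0.3637] len 0.17848905795600364 0.10796455299064033 yaw 0.033554618925906894 0.050974608822854435 drop [0.5973 0.3207]
B centre [0.4396 0.3335] len 0.18257395450175487 0.104403464335197 yaw 0.05055010961319431 0.05053305975392263 drop [0.4418 0.2905]
```

Request:
drive_tool(
  deltas=[
    [[0,0,0,0,0,0],[0,0,0,0,0,0],[0,0,0,0,0,0],[0,0,0,0,0,0],[0,0,0,0,0,0],[0,0,0,0,0,0]],
  ],
)

```text
time: 5.1
position: [0.5611, -0.1488, 0.053]
tool_rot: [0.193, 0.981, -0.0, 0.0]
ft_force: [-0.3, -0.3, -0.3]
grip_width: 0.0198
grip_force: 20.0
```

Request:
drive_tool(
  deltas=[
    [[0,0,-12,0,0,0],[0,0,-25,0,0,0],[0,0,-25,0,0,-0.11],[0,0,-25,0,0,-0.11],[0,0,-13,0,0,-0.11],[0,0,0,0,0,-0.11],[4.1,18.4,0,0,0,0],[8.1,36.9,0,0,0,0]],
  ],
)

```text
time: 5.77
position: [0.5487, -0.0976, 0.1548]
tool_rot: [-0.024, 1.0, -0.002, 0.003]
ft_force: [0.4, 1.5, -0.1]
grip_width: 0.0199
grip_force: 20.0
```

Request:
drive_tool(
  deltas=[
    [[8.1,36.9,0,0,0,0],[8.1,36.9,0,0,0,0],[8.1,36.9,0,0,0,0],[8.1,36.9,0,0,0,0],[8.1,36.9,0,0,0,0],[8.1,36.9,0,0,0,0],[8.1,36.9,0,0,0,0],[8.1,36.9,0,0,0,0]],
  ],
)

```text
time: 6.43
position: [0.4652, 0.1989, 0.1539]
tool_rot: [-0.026, 1.0, 0.0, 0.0]
ft_force: [1.0, -0.1, -0.2]
grip_width: 0.0196
grip_force: 20.0
```

Request:
drive_tool(
  deltas=[
    [[8.1,36.9,0,0,0,0],[8.1,36.9,0,0,0,0],[4.1,18.4,0,0,0,0],[0,0,0,0,0,0],[0,0,0,0,0,0]],
  ],
)

```text
time: 6.85
position: [0.4403, 0.2891, 0.1537]
tool_rot: [-0.028, 1.0, -0.0, 0.0]
ft_force: [-0.1, 0.4, -0.9]
grip_width: 0.0199
grip_force: 20.0
```

Request:
drive_tool(
  deltas=[
    [[0,0,25,0,0,0],[0,0,35,0,0,0],[0,0,30,0,0,0],[0,0,18,0,0,0],[0,0,8,0,0,0],[0,0,3,0,0,0],[0,0,0,0,0,0],[0,0,0,0,0,0]],
  ],
)

```text
time: 7.52
position: [0.4419, 0.288, 0.0351]
tool_rot: [-0.026, 1.0, 0.0, 0.001]
ft_force: [-0.1, 0.4, -0.6]
grip_width: 0.0198
grip_force: 20.0
```

Request:
drive_tool(
  deltas=[
    [[0,0,0,0,0,0],[0,0,0,0,0,0],[0,0,0,0,0,0],[0,0,0,0,0,0],[0,0,0,0,0,0],[0,0,-10,0,0,0],[0,0,-25,0,0,0],[0,0,-35,0,0,0]],
  ],
  gripper=50,
)

```text
time: 8.18
position: [0.439, 0.2875, 0.1032]
tool_rot: [-0.026, 1.0, -0.001, -0.003]
ft_force: [0.7, 0.5, 0.4]
grip_width: 0.0435
grip_force: 0.0
```

Request:
drive_tool(
  deltas=[
    [[0,0,-30,0,0,-0.027],[0,0,-20,0,0,0],[-9.2,-16.4,0,0,0,0],[-18.3,-32.8,0,0,0,0],[-18.3,-32.8,0,0,0,0],[-18.3,-32.8,0,0,0,0],[-18.3,-32.8,0,0,0,0],[-18.3,-32.8,0,0,0,0]],
  ],
)

```text
time: 8.85
position: [0.556, 0.1149, 0.1549]
tool_rot: [-0.04, 0.999, 0.0, 0.0]
ft_force: [0.3, 0.8, 0.4]
grip_width: 0.0435
grip_force: 0.0
```

Request:
drive_tool(
  deltas=[
    [[-18.3,-32.8,0,0,0,0],[-18.3,-32.8,0,0,0,0],[-18.3,-32.8,0,0,0,0],[-9.2,-16.4,0,0,0,0],[0,0,20,0,0,0],[0,0,25,0,0,0],[0,0,15,0,0,0],[0,0,0,0,0,0]],
  ],
)

```text
time: 9.52
position: [0.6257, 0.0071, 0.0912]
tool_rot: [-0.039, 0.999, 0.001, -0.004]
ft_force: [-1.2, 0.5, 0.1]
grip_width: 0.0437
grip_force: 0.0
```

```bash
python3 - <<'E'
from h import *
c,m,o=snap("wrist")
print(o["position"],o["tool_rot"])
P=proj(m,[[.627,.006,.05],[.5857,-.006,.05],[.495,-.057,.019]])
print(P)
a=cv2.resize(c["img"][:,:,::-1],(512,384))
c2,m2,o2=snap("top")
b=cv2.resize(c2["img"][172:252,140:220,::-1],(288,288),interpolation=cv2.INTER_CUBIC)
b=cv2.copyMakeBorder(b,0,96,0,0,cv2.BORDER_CONSTANT)
cv2.imwrite("pics/pre.png",np.hstack([a,b]))
E
```

```text
[0.62570642 0.00714091 0.09119524] [-3.92978844e-02  9.99220777e-01  7.57949326e-04 -3.59738943e-03]
[[247.08211803 224.99585256]
 [232.74906371 162.12732556]
 [164.50085017   6.79431722]]
```

View pics/pre.png

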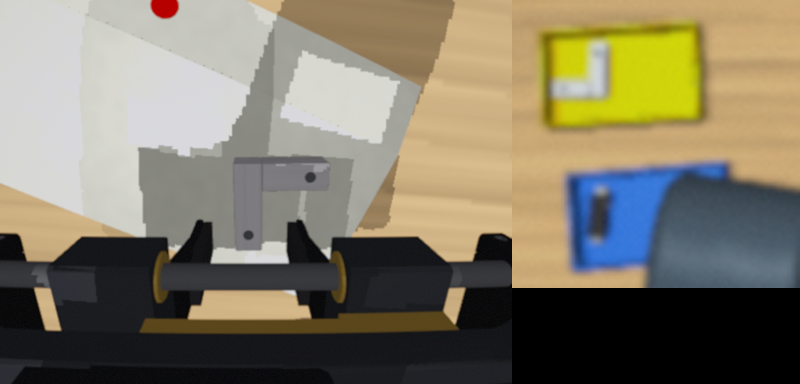

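The bracket's outer corner is at (234,163) against a predicted (233,162), and the spot at (165,7) as predicted. The leg lies between the fingers. Descending to grip.

Request:
drive_tool(
  deltas=[
    [[0,0,15,0,0,0],[0,0,15,0,0,0],[0,0,7,0,0,0],[0,0,2,0,0,0],[0,0,0,0,0,0]],
  ],
)

```text
time: 10.03
position: [0.6288, 0.0071, 0.0557]
tool_rot: [-0.04, 0.999, -0.0, 0.0]
ft_force: [-0.1, 0.0, -0.1]
grip_width: 0.044
grip_force: 0.0
```

Request:
drive_tool(
  deltas=[
    [[0,0,0,0,0,0],[0,0,0,0,0,0],[0,0,0,0,0,0],[0,0,0,0,0,0],[0,0,0,0,0,0],[0,0,0,0,0,0],[0,0,0,0,0,0],[0,0,0,0,0,0]],
  ],
  gripper=0,
  squeeze=25,
)

```text
time: 10.7
position: [0.6287, 0.007, 0.0555]
tool_rot: [-0.04, 0.999, -0.0, 0.0]
ft_force: [-0.2, 1.1, 4.5]
grip_width: 0.0175
grip_force: 24.9
```

Gripped at 17.5 mm. I'll lift, turn it a quarter so both the bracket and the fingers fit in the yellow bin's empty half, and carry it over.

Request:
drive_tool(
  deltas=[
    [[0,0,-15,0,0,0],[0,0,-25,0,0,0],[0,0,-25,0,0,0.115],[0,0,-25,0,0,0.115],[0,0,-10,0,0,0.115],[0,0,0,0,0,0.115],[0,0,0,0,0,0.115],[0,0,0,0,0,0.115]],
  ],
)

```text
time: 11.37
position: [0.6283, 0.0071, 0.1552]
tool_rot: [0.303, 0.953, -0.0, 0.0]
ft_force: [-0.4, 0.1, -1.0]
grip_width: 0.0177
grip_force: 24.9
```

Request:
drive_tool(
  deltas=[
    [[0,0,0,0,0,0.115],[0,0,0,0,0,0.115],[0,0,0,0,0,0.115],[0,0,0,0,0,0.115],[0,0,0,0,0,0.115],[0,0,0,0,0,0.115],[0,0,0,0,0,0.115],[0,0,0,0,0,0.115]],
  ],
)

```text
time: 12.03
position: [0.6281, 0.0071, 0.1545]
tool_rot: [0.695, 0.719, -0.0, -0.0]
ft_force: [-0.1, -0.4, -1.1]
grip_width: 0.0178
grip_force: 24.9
```

Request:
drive_tool(
  deltas=[
    [[18.8,-1.8,0,0,0,0],[37.6,-3.7,0,0,0,0],[37.6,-3.7,0,0,0,0],[37.6,-3.7,0,0,0,0],[37.6,-3.7,0,0,0,0],[37.6,-3.7,0,0,0,0],[37.6,-3.7,0,0,0,0],[37.6,-3.7,0,0,0,0]],
  ],
)

```text
time: 12.7
position: [0.5886, 0.2893, 0.1545]
tool_rot: [0.693, 0.721, -0.0, -0.0]
ft_force: [0.4, -0.3, -0.8]
grip_width: 0.0175
grip_force: 24.9
```

Request:
drive_tool(
  deltas=[
    [[18.8,-1.8,0,0,0,0],[0,0,0,0,0,0],[0,0,0,0,0,0]],
  ],
)

```text
time: 12.95
position: [0.5861, 0.3074, 0.1544]
tool_rot: [0.692, 0.722, -0.001, -0.0]
ft_force: [0.0, -0.7, -0.9]
grip_width: 0.0177
grip_force: 24.9
```

```bash
python3 - <<'E'
from h import *
o=sensors.get_obs(); print(o["time"],o["position"],o["q"],R.from_quat(o["tool_rot"]).as_matrix().round(3).tolist())
E
```

```text
12.95 [0.58609299 0.30744871 0.15443676] [ 3.14828751e-01  6.79642352e-01  1.41115501e+00 -6.02911412e-04
  1.05188338e+00  2.72225321e-01] [[-0.043, 0.999, -0.001], [0.999, 0.043, -0.001], [-0.001, -0.001, -1.0]]
```

Request:
drive_tool(
  deltas=[
    [[0,0,25,0,0,0],[0,0,35,0,0,0],[0,0,30,0,0,0],[0,0,18,0,0,0],[0,0,8,0,0,0],[0,0,2,0,0,0],[0,0,0,0,0,0],[0,0,0,0,0,0]],
  ],
)

```text
time: 13.62
position: [0.588, 0.3056, 0.0381]
tool_rot: [0.693, 0.721, 0.0, 0.001]
ft_force: [-0.6, -0.6, 0.2]
grip_width: 0.0182
grip_force: 24.9
```

Request:
drive_tool(
  deltas=[
    [[0,0,0,0,0,0],[0,0,0,0,0,0],[0,0,0,0,0,0],[0,0,0,0,0,0],[0,0,-10,0,0,0],[0,0,-25,0,0,0],[0,0,-35,0,0,0],[0,0,-35,0,0,0]],
  ],
  gripper=36,
)

```text
time: 14.28
position: [0.5861, 0.3062, 0.1429]
tool_rot: [0.693, 0.721, -0.001, -0.001]
ft_force: [0.7, 0.3, 0.5]
grip_width: 0.0317
grip_force: 0.0
```

Request:
drive_tool(
  deltas=[
    [[0,0,-20,0,0,0],[0,0,-20,0,0,-0.12],[0,0,-20,0,0,-0.12],[0,0,-20,0,0,-0.12],[0,0,-20,0,0,-0.12],[0,0,-20,0,0,-0.12],[0,0,-20,0,0,-0.12],[0,0,-20,0,0,-0.12]],
  ],
  gripper=65,
)

```text
time: 14.95
position: [0.5865, 0.3064, 0.304]
tool_rot: [0.336, 0.942, 0.0, 0.0]
ft_force: [0.1, 0.8, 0.1]
grip_width: 0.0565
grip_force: 0.0
```

Request:
drive_tool(
  deltas=[
    [[0,0,0,0,0,-0.12],[0,0,0,0,0,-0.12],[0,0,0,0,0,-0.12],[-4.2,-18.4,0,0,0,0],[-8.3,-36.7,0,0,0,0],[-8.3,-36.7,0,0,0,0],[-8.3,-36.7,0,0,0,0],[-8.3,-36.7,0,0,0,0]],
  ],
)

```text
time: 15.62
position: [0.5679, 0.1368, 0.3029]
tool_rot: [0.164, 0.986, -0.0, 0.0]
ft_force: [1.2, -0.2, -0.3]
grip_width: 0.0562
grip_force: 0.0
```

Request:
drive_tool(
  deltas=[
    [[-8.3,-36.7,0,0,0,0],[-8.3,-36.7,0,0,0,0],[-8.3,-36.7,0,0,0,0],[-8.3,-36.7,0,0,0,0],[-8.3,-36.7,0,0,0,0],[-8.3,-36.7,0,0,0,0],[-8.3,-36.7,0,0,0,0],[-8.3,-36.7,0,0,0,0]],
  ],
)

```text
time: 16.28
position: [0.5354, -0.1628, 0.3031]
tool_rot: [0.165, 0.986, -0.0, 0.001]
ft_force: [-0.1, 0.2, -0.4]
grip_width: 0.0564
grip_force: 0.0
```

Request:
drive_tool(
  deltas=[
    [[-8.3,-36.7,0,0,0,0],[-8.3,-36.7,0,0,0,0],[-8.3,-36.7,0,0,0,0],[-8.3,-36.7,0,0,0,0],[-4.2,-18.4,0,0,0,0],[0,0,0,0,0,0],[0,0,0,0,0,0],[0,0,0,0,0,0]],
  ],
)

```text
time: 16.95
position: [0.5176, -0.3286, 0.3024]
tool_rot: [0.165, 0.986, 0.0, -0.0]
ft_force: [-0.2, 0.5, 0.4]
grip_width: 0.0567
grip_force: 0.0
```

```bash
python3 - <<'E'
from h import *
import pickle
c,m,o=snap("wrist"); pickle.dump((c,m,o),open("w2.pkl","wb"))
print(o["position"],o["tool_rot"])
P=proj(m,[[.56,-.35,.13],[.561,-.354,.06]]); print(P)
x,y=P[0].astype(int); x=min(max(x-65,0),382); y=min(max(y-60,0),264); print(x,y)
a=cv2.resize(c["img"][y:y+120,x:x+130,::-1],None,fx=4,fy=4,interpolation=cv2.INTER_CUBIC)
c2,m2,o2=snap("top")
b=cv2.resize(c2["img"][172:252,140:220,::-1],(280,280),interpolation=cv2.INTER_CUBIC)
b=cv2.copyMakeBorder(b,0,200,0,0,cv2.BORDER_CONSTANT)
cv2.imwrite("pics/gauge.png",np.hstack([a,b]))
E
```

```text
[ 0.51759424 -0.32856059  0.30237343] [ 1.64552169e-01  9.86368261e-01  4.65439085e-04 -1.45753972e-04]
[[243.42894945 212.81163595]
 [241.78569221 194.26350871]]
178 152
```

View pics/gauge.png

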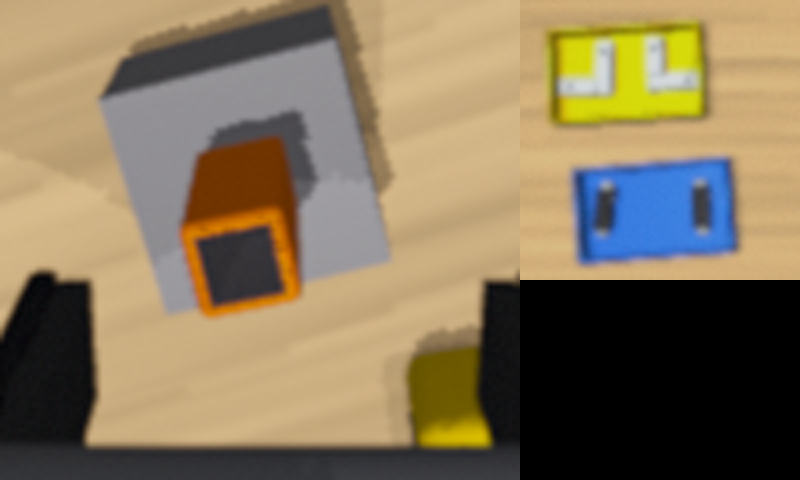

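The gauge's top corners in the crop are (182,225), (284,207), (301,296), (206,317). The dock's top corners are (103,98), (336,39), (390,261), (168,314). The inset shows both fittings well placed in their bins.

```bash
python3 - <<'E'
from h import *
import pickle
c,m,o=pickle.load(open("w2.pkl","rb"))
for n,p,z in (("gauge",[(182,225),(284,207),(301,296),(206,317)],.13),("dock",[(103,98),(336,39),(390,261),(168,314)],.06)):
    w=topl(m,np.array(p)/4+[178,152]-.375,z)[:,:2]
    e=np.roll(w,-1,0)-w
    print(n,w.mean(0),np.linalg.norm(e,axis=1),((np.degrees(np.arctan2(e[:,1],e[:,0]))+45)%90-45))
d=[0.5,0]
E
```

```text
gauge [ 0.56305373 -0.35698565] [0.02872698 0.02722482 0.02771453 0.02866077] [-8.28360915 -8.8501794  -5.33287612 -6.72414261]
dock [ 0.56380511 -0.35762396] [0.07862656 0.07994279 0.07903632 0.08003214] [-4.4228498  -4.90956749 -4.36135362 -5.20235577]
```

Request:
drive_tool(
  deltas=[
    [[0,0,10,0,0,-0.115],[0,0,20,0,0,-0.115],[-16.2,-8,25,0,0,0],[-16.2,-8,25,0,0,0],[-16.1,-7.9,20,0,0,0],[0,0,20,0,0,0],[0,0,0,0,0,0],[0,0,0,0,0,0]],
  ],
)

```text
time: 17.72
position: [0.5633, -0.3563, 0.1811]
tool_rot: [0.05, 0.999, 0.001, -0.001]
ft_force: [0.3, 0.3, 0.2]
grip_width: 0.0565
grip_force: 0.0
```

```bash
python3 - <<'E'
from h import *
o=sensors.get_obs(); M=R.from_quat(o["tool_rot"]).as_matrix()
print(o["position"],M.round(3).tolist(),"need mm",1000*M.T@(np.array([.5635,-.3572,.098])-o["position"]))
E
```

```text
[ 0.5632966 -0.3562631  0.1810501] [[-0.995, 0.099, -0.003], [0.099, 0.995, 0.003], [0.003, 0.002, -1.0]] need mm [-0.55328519 -1.10852951 83.0463902 ]
```

Request:
drive_tool(
  deltas=[
    [[-0.5,-1,20,0,0,0],[0,0,25,0,0,0],[0,0,20,0,0,0],[0,0,12,0,0,0],[0,0,5,0,0,0],[0,0,0,0,0,0],[0,0,0,0,0,0]],
  ],
)

```text
time: 18.3
position: [0.5648, -0.3597, 0.1015]
tool_rot: [0.05, 0.999, -0.001, 0.001]
ft_force: [-0.1, -0.6, -0.0]
grip_width: 0.0566
grip_force: 0.0
```

Request:
drive_tool(
  deltas=[
    [[0,0,0,0,0,0],[0,0,0,0,0,0],[0,0,0,0,0,0],[0,0,0,0,0,0],[0,0,0,0,0,0],[0,0,0,0,0,0],[0,0,0,0,0,0],[0,0,0,0,0,0]],
  ],
  gripper=0,
  squeeze=45,
)

```text
time: 18.97
position: [0.5642, -0.3592, 0.1004]
tool_rot: [0.05, 0.999, 0.0, 0.0]
ft_force: [-0.1, 1.5, 3.3]
grip_width: 0.03
grip_force: 45.0
```

```bash
python3 - <<'E'
from h import *
o=sensors.get_obs(); print({k:np.round(v,4) for k,v in o.items()})
E
```

```text
{'time': np.float64(18.9667), 'q': array([-7.3380e-01,  7.5680e-01,  1.4236e+00,  2.0000e-04,  9.6120e-01,
       -2.2039e+00]), 'joint_velocities': array([-0.0001, -0.0003, -0.0018, -0.0005,  0.0002,  0.    ]), 'joint_torque': array([-5.68700e-01, -4.81045e+01, -1.40802e+01, -2.30000e-01,
       -3.22200e-01, -1.12000e-02]), 'position': array([ 0.5642, -0.3592,  0.1004]), 'tool_rot': array([5.040e-02, 9.987e-01, 1.000e-04, 1.000e-04]), 'ft_force': array([-0.1388,  1.5348,  3.3251]), 'moment': array([ 0.2288,  0.1011, -0.0182]), 'grip_force': np.float64(44.9999), 'grip_width': np.float64(0.03)}
```

Gripped at 30.0 mm, the body's width. Lifting the gauge, turning to the front's yaw and carrying it over towards the spot.

Request:
drive_tool(
  deltas=[
    [[0,0,-10,0,0,0],[0,0,-20,0,0,0],[0,0,-25,0,0,0],[0,0,-25,0,0,0],[0,0,-15,0,0,0.057],[0,0,-5,0,0,0.057],[0,0,0,0,0,0.057],[0,0,0,0,0,0.057]],
  ],
)

```text
time: 19.63
position: [0.5641, -0.3596, 0.201]
tool_rot: [0.165, 0.986, -0.0, 0.0]
ft_force: [-0.4, 0.1, -2.2]
grip_width: 0.0298
grip_force: 45.0
```

Request:
drive_tool(
  deltas=[
    [[11.2,14.6,0,0,0,0],[22.4,29.3,0,0,0,0],[22.4,29.3,0,0,0,0],[22.4,29.3,0,0,0,0],[22.4,29.3,0,0,0,0],[22.4,29.3,0,0,0,0],[22.4,29.3,0,0,0,0],[22.4,29.3,0,0,0,0]],
  ],
)

```text
time: 20.3
position: [0.4751, -0.0958, 0.2003]
tool_rot: [0.164, 0.986, -0.0, 0.0]
ft_force: [0.9, 0.3, -2.2]
grip_width: 0.0301
grip_force: 45.0
```

Request:
drive_tool(
  deltas=[
    [[22.4,29.3,0,0,0,0],[11.2,14.6,0,0,0,0],[0,0,0,0,-0.07,0],[0,0,0,0,-0.1,0],[0,0,0,0,-0.1,0],[0,0,0,0,-0.079,0],[0,0,0,0,0,0],[0,0,0,0,0,0]],
  ],
)

```text
time: 20.97
position: [0.4574, -0.0444, 0.2]
tool_rot: [0.161, 0.972, -0.028, 0.17]
ft_force: [0.6, -0.1, -1.5]
grip_width: 0.03
grip_force: 45.0
```

```bash
cat > t.py <<'E'
from h import *
import sys
# target: tip at spot + h*n, with tool square; h in mm; shift needed in tool mm and turn
h=float(sys.argv[1])/1000; N=int(sys.argv[2]); sp=np.array([.495,-.057,.019]); yaw=-.3275
if len(sys.argv)>3: sp=np.array(eval(sys.argv[3]))
tip=np.array([.0009,0,.0904])
fx=np.array([np.cos(yaw),np.sin(yaw),0]); n=-np.sin(np.radians(20))*fx+np.cos(np.radians(20))*np.array([0,0,1])
y=np.array([-fx[1],fx[0],0]); x=np.cross(y,-n); G=np.c_[x,y,-n]
obs=[]
for i in range(N): obs.append(sensors.get_obs()); N>1 and eyes.camera("top")
p=np.mean([o["position"] for o in obs],0); F=np.mean([o["ft_force"] for o in obs],0)
M=R.from_quat([o["tool_rot"] for o in obs]).mean().as_matrix()
print("t",obs[-1]["time"],"pos",p.round(4),"F",F.round(2),"F.n",(F@n).round(2),"mom",np.mean([o["moment"] for o in obs],0).round(3),"grip",obs[-1]["grip_width"],"std",np.std([o["position"] for o in obs],0).round(5))
print("turn needed (tool)",R.from_matrix(M.T@G).as_rotvec().round(4))
tp=p+M@tip
print("shift needed tool mm",(1000*M.T@(sp+h*n-tp)).round(2),"height of tip over spot along n mm",((tp-sp)@n*1000).round(2))
E
python3 t.py 25 6
```

```text
t 21.2167 pos [ 0.4594 -0.0453  0.2005] F [ 0.09 -0.69 -2.43] F.n -2.39 mom [0.078 0.296 0.01 ] grip 0.029703893308456103 std [0.00099 0.00043 0.00026]
turn needed (tool) [-0.0006  0.0003 -0.0013]
shift needed tool mm [26.02  0.38 67.95] height of tip over spot along n mm 92.95
```

Request:
drive_tool(
  deltas=[
    [[8,0.2,20,0,0,0],[10,0.2,28,0,0,0],[8,0,20,0,0,0],[0,0,0,0,0,0],[0,0,0,0,0,0],[0,0,0,0,0,0]],
  ],
)

```text
time: 21.77
position: [0.4584, -0.0444, 0.1279]
tool_rot: [0.161, 0.971, -0.029, 0.172]
ft_force: [0.4, 0.9, -2.0]
grip_width: 0.0298
grip_force: 45.0
```

```bash
python3 t.py 25 4; python3 - <<'E'
from h import *
import pickle
c,m,o=snap("wrist"); pickle.dump((c,m,o),open("w3.pkl","wb"))
M=R.from_quat(o["tool_rot"]).as_matrix()
print("spot pred",proj(m,[[.495,-.057,.019]]),"tip pred",proj(m,[o["position"]+M@[.0009,0,.0904]]))
cv2.imwrite("pics/tip.png",cv2.resize(c["img"][110:260,150:350,::-1],None,fx=4,fy=4,interpolation=cv2.INTER_CUBIC))
E
```

```text
t 21.9167 pos [ 0.4585 -0.0444  0.1284] F [-0.06  0.84 -1.7 ] F.n -1.48 mom [ 0.092  0.306 -0.018] grip 0.029954947665911277 std [9.0e-05 3.0e-05 3.2e-04]
turn needed (tool) [-0.0005  0.0028 -0.0011]
shift needed tool mm [ 0.52 -0.19  0.64] height of tip over spot along n mm 25.64
spot pred [[249.19534977 185.7856786 ]] tip pred [[249.41117266 195.99476851]]
```

View pics/tip.png

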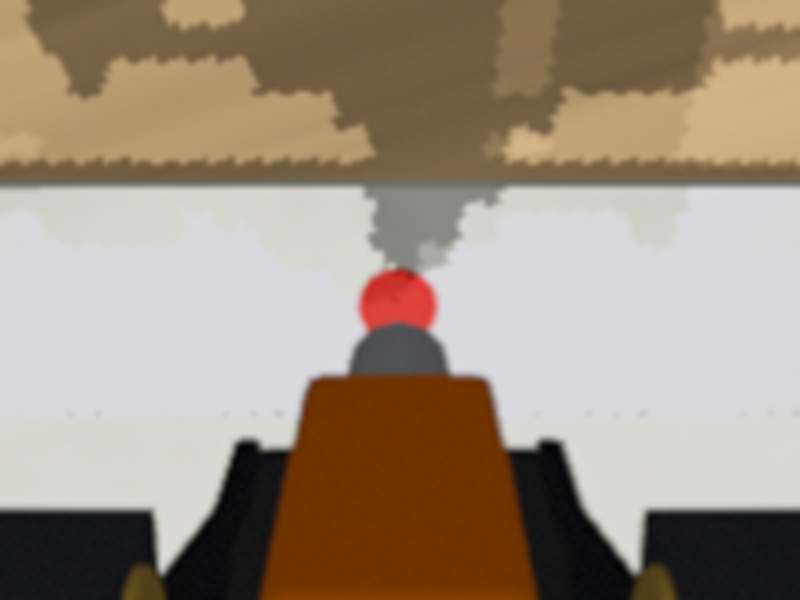

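The spot centre is at crop (398,304), which is native (249,186) as predicted. The nozzle sits square above it at x=398. Approaching along the gauge axis.

Request:
drive_tool(
  deltas=[
    [[0.5,0,8,0,0.002,0],[0,0,7,0,0,0],[0,0,4,0,0,0],[0,0,2,0,0,0],[0,0,0,0,0,0],[0,0,0,0,0,0]],
  ],
)

```text
time: 22.52
position: [0.4636, -0.0461, 0.1069]
tool_rot: [0.161, 0.972, -0.028, 0.17]
ft_force: [-0.1, -0.1, -2.4]
grip_width: 0.0298
grip_force: 45.0
```

```bash
python3 t.py 0 16
```

```text
t 23.2667 pos [ 0.4637 -0.0461  0.1074] F [ 0.05  0.06 -2.1 ] F.n -1.98 mom [0.098 0.331 0.003] grip 0.029947165369434915 std [7.0e-05 2.0e-05 1.6e-04]
turn needed (tool) [-0.0004 -0.0021 -0.0012]
shift needed tool mm [-1.98 -0.17  3.96] height of tip over spot along n mm 3.97
```

Request:
drive_tool(
  deltas=[
    [[-2,0,0,0,-0.002,0],[0,0,2,0,0,0],[0,0,2,0,0,0],[0,0,1,0,0,0],[0,0,0,0,0,0],[0,0,0,0,0,0]],
  ],
)

```text
time: 23.82
position: [0.4674, -0.0474, 0.1034]
tool_rot: [0.161, 0.971, -0.028, 0.172]
ft_force: [0.7, 0.2, 0.1]
grip_width: 0.03
grip_force: 45.0
```

```bash
python3 t.py -6 16
```

```text
t 24.5667 pos [ 0.4673 -0.0474  0.1034] F [ 0.4   0.09 -0.41] F.n -0.5 mom [0.036 0.122 0.011] grip 0.029422558912333266 std [9.e-05 3.e-05 5.e-05]
turn needed (tool) [-0.0005  0.0004 -0.0012]
shift needed tool mm [ 0.45 -0.16  4.96] height of tip over spot along n mm -1.04
```

The force rose 1.5 N at a nominal 1 mm depth, so contact is where predicted. Pressing 5 mm more.

Request:
drive_tool(
  deltas=[
    [[0,0,1.5,0,0,0],[0,0,1.5,0,0,0],[0,0,1,0,0,0],[0,0,0.7,0,0,0],[0,0,0,0,0,0],[0,0,0,0,0,0]],
  ],
)

```text
time: 25.12
position: [0.4687, -0.0478, 0.0989]
tool_rot: [0.161, 0.972, -0.028, 0.171]
ft_force: [-0.6, -0.2, 1.5]
grip_width: 0.03
grip_force: 45.0
```

```bash
python3 t.py -6 20; python3 - <<'E'
from h import *
c,m,o=snap("wrist")
cv2.imwrite("pics/press.png",cv2.resize(c["img"][135:235,185:315,::-1],None,fx=5,fy=5,interpolation=cv2.INTER_CUBIC))
E
```

```text
t 26.0667 pos [ 0.4687 -0.0478  0.0989] F [-0.24  0.13  1.96] F.n 1.93 mom [0.023 0.083 0.   ] grip 0.03010981704278999 std [1.e-05 1.e-05 2.e-05]
turn needed (tool) [-0.0005  0.     -0.0012]
shift needed tool mm [ 0.25 -0.17  0.25] height of tip over spot along n mm -5.75
```

View pics/press.png

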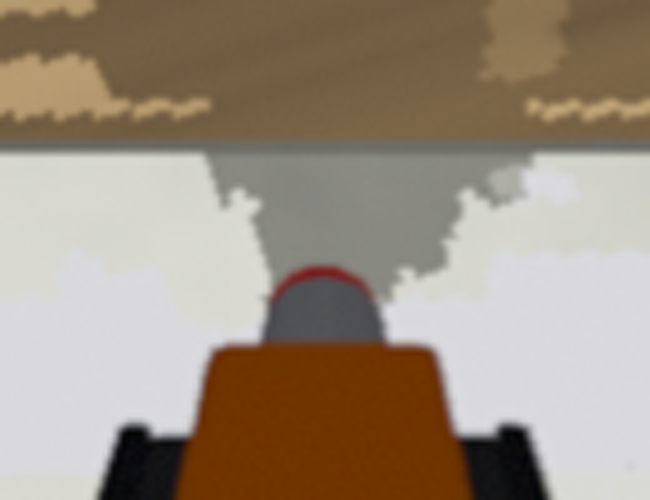

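The nozzle is centred on the spot, with a thin even red rim at (322,272). The force rise of 3.9 N and the depth of 5.75 mm agree on half-way. Handing in.

```bash
python3 -c "
from rig import ticket
print(ticket.hand_in())"
```

```text
the job is handed in; nothing more can be done
None
```

The job is handed in at about 26 s: the roller is in the blue bin, the bracket is in the yellow bin, and the gauge is held square on the red spot, pressed in about 5.8 mm (roughly 3.9 N), still gripped; the judge returned no verdict.

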